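# Shut and bolt the workshop chest

### The arm

A 6-joint arm with a two-finger parallel gripper is mounted at the origin on the work surface. World frame = base frame: x ahead of the robot, y to its left, z up, the work surface at z = 0. Lengths are in m, angles in degrees, forces in N, time in s.
With the tool pointing down it reaches from about 0.4 to 0.825 m from the base axis. Payload 7 kg.
Tool frame: the origin (TCP) lies midway between the tips of the shut fingers; the grasp point (between the pads) lies grip_depth behind it (grip_depth is the distance from the TCP to the grasp point, in m); z points along the fingers, y is the line along which they close (so a half turn about z gives the same grasp; the last joint's range is limited). The gripper opens to 88 mm and grips with 3 to 60 N. Pads are 19 mm wide; open, the fingers measure 130 mm over their backs; the gripper's body (78 mm by 193 mm) begins 47 mm behind the grasp point.
Start: joints at [-57.175, 20.546, 0.682, 0, -70.136, -16.507], TCP at [0.19, -0.648, 0.227] pointing down, gripper open.
Joint ranges: [-176.03, 176.03], [-82.01, 121.73], [-58.28, 71.71], [-173.87, 95.51], [-174.79, -0.11], [-173.66, 173.66]. Speed limits (degrees/s): [136.94, 136.94, 172.46, 180, 180, 180].

### API

Orientations are given as [roll, pitch, yaw] about the fixed x, y, z axes, in that order (R = Rz(yaw) Ry(pitch) Rx(roll)).
In Python, from rig import * gives the robot as it stands.
- The arm moves only by the tool jog_arm, never from a script. Its argument "targets" is a list of rows, each a list of 6 numbers: the shift along the world's x, y, z in cm, then the turn, a rotation vector about the world's x, y, z in degrees. In form: [[tx, ty, tz, ax, ay, az], ...]. A call has 1 to 8 rows; each row is the pose to reach, as a shift and turn from the pose commanded when the call began; what a row does not reach only later rows make up. A row lasts 1/8 s, in which the tool goes at most 62.5 mm and 10.7 degrees, less where a joint would pass 70% of its speed; a pose out of reach is approached as far as the arm can. A call with a gripper value outside its range is refused whole. "jaw" is the finger opening in cm, from 0 to 8.76, set as the call begins (left out, the last holds). The fingers move at their own pace and stop on an object; "squeeze" is the grip in N (left out, the last holds). Time passes only in rows, so rows that repeat a pose let the fingers close. It gives the time, the measured TCP pose, the force, the opening and the grip force at its end, in the units of the state.
- state(): the state, without advancing time (a new reading comes with each control period).
- camera(name): name is "side" or "top" or "wrist"; returns (picture, depth): 384x512x3 uint8, red, green, blue; 384x512 float32, m along the optical axis (not along the pixel's ray), 0 where there is no reading.
- get_calibration(name): a dict with "camera_matrix" (3x3 intrinsics, pixels), "k1" (the pictures are not rectified: a ray, as slopes to the right and down, at radius r is drawn at 1 + k1 r^2 times it, then the intrinsics apply), "eye" and "rotation" of the camera in the world. Camera axes: x right, y down, z forward; pixel columns grow to the right and rows downward; lengths in m; the calibration is good to about 2 mm. A picture is of the moment at which its call begins: read the wrist's pose just before it. get_calibration takes no time and is no camera call; for the wrist camera it gives the pose at the moment of the call.
- job_done(): hands the job in; it is judged then, once.
Trained networks look in the newest picture that a camera, given by its name, has taken for a name from the list of things; names that differ only in an ending like _2 or _b are one class to them, and where a whole thing is asked for, a point or a joint stands for the part that bears it (a point fixed in the world has none). Each returns a list of dicts, best first, with "p" (0 to 1); they miss things now and then, are a little off and sometimes report something else, mostly with a low value. They report only what shows in the picture. A call takes as long as a camera call.
- boxes_of(label, camera): "bbox" ([left, top, right, bottom] in pixels, round what is visible of it).
- mark_of(label, camera): "at" ([column, row] in pixels: a listed point, or the origin of a listed thing).
The state is a dict: "t": time; "q": joint angles; "qvel": joint speeds; "effort": joint torques, N m; "tcp_pos": TCP position; "orientation": TCP orientation; "wrist_force": force on the tool from outside, world axes, zero at the start; "torque": the same for the moment, N m; "gripper_width": finger opening in m; "grasp_force": force on a finger pad.
Only numpy, scipy, OpenCV 4.12 (cv2) and the standard library are available. Lean on these libraries where they do the work, as an engineer would, in place of code of your own. Each camera call takes 0.05 s, during which the arm holds its last target. There are 200 camera calls.

### The job

Lower the chest's open lid gently, without letting it slam, until it is fully shut; then, with its handle still standing up, slide the barrel bolt all the way across into the keeper on the fixed part of the top, and lastly turn the handle fully down into the notch of its guide. Leave the jar on the chest and the things lying around it where they are.

Things in the scene. Friction and masses are not known exactly. Their poses are not given: they have to be found in the camera images.
- chest: Pale wooden chest fixed to the bench, 240 (x) x 400 (y) x 125 mm high. Origin: centre of its underside; x from its front to its hinged back, y along it to the fixed deck, z up. 'Chest' coordinates below are in this frame, in mm. Its top: fixed deck y 72 to 200, hinged lid y -199 to 69, upper faces at z = 125 (lid shut). Hinge line along y at x = 120, z = 110.
- lid (a joint): Lid angle in rad: 0 fully shut, growing as the front edge rises. The lid is 15 mm thick, 238 mm deep from hinge to front edge, about 0.45 kg; its hinge is stiff, so it stays where it is left and must be pushed down all the way (some 2 to 8 N near the front edge).
- lid_front (a point): Point on the lid's upper face, 18 mm in from its front edge, 220 mm from the hinge line, clear of the bolt: chest (-100, -150, 125) when shut. Its axes turn with the lid.
- bolt (a joint): Travel of the bolt in m along chest +y: 0 fully drawn back, 0.055 fully home at its stop; 2 to 4 N of friction, stays where left. Dark steel rod 14 mm thick, 160 mm long, lying on the lid along chest y, axis at chest x = -60, z = 145 (lid shut), in two straps (tops 11 mm above the axis) at y = -43 and 57. The handle stem leaves it at chest y = -18 + travel.
- handle (a joint): Handle angle in rad about the rod's axis: 0 standing square up from the lid, 1.57 fully down, pointing level to the chest's front (-x). It turns with about 0.07 N m of friction and stays where left. Short of the notch the guide rail stops it at about 0.5 rad; only with the bolt home (stem at chest y = 37) does it go down into the notch.
- knob (a point): Centre of the 24 mm ball at the end of the handle, 55 mm from the rod's axis along a round stem 10 mm thick. Its z axis points outwards along the stem. With the lid shut and the handle upright it is at chest x = -60, z = 200.
- notch (a point): Centre of the notch at the level of the rod's axis: chest (-76, 37, 145), lid shut; axes turn with the lid. It is the 18 mm gap in the steel guide rail that stands on the lid in front of the rod: 4 mm thick, chest x -74 to -78, top 16 mm above the rod's axis, rail from y = -47 to 28, then the notch, then a lug of the same height from y = 46 to 62.
- keeper (a point): Steel hoop fixed on the deck that takes the end of the bolt; this is the centre of its opening, on the rod's axis, chest (-60, 91, 145). It stands 34 mm above the deck.
- jar: Bystander: glass jar, 60 mm wide, 75 mm high, standing on the deck behind the keeper. Origin at its underside.
- hammer: Bystander: hammer lying on the bench beside the chest's lid end.
- rings: Bystander: stack of three pale wooden rings, 110 mm wide, 54 mm high, on the bench beyond the chest's deck end.
- offcut: Bystander: wooden block 110 x 45 x 45 mm on the bench beyond the chest's deck end.

How it is judged:
By the outcome, as a careful person would: the job done as asked, in the order asked, and still so for the second after the job is handed in, with the robot touching nothing.
It also fails if it takes over 56 s, if anything falls off the work surface, if the arm or the gripper's body presses on something with over 40 N, if the wrist force passes 120 N, or if a joint passes its speed limit or range.

## Working session

There is one attempt and no reset: what is moved stays moved. The work goes in short steps, Python scripts to look and compute and a tool call to move; the robot and the scene stay as the last step left them, time stands still between calls to the robot, and variables do not carry over. Pictures are saved under pics/ and viewed, at most 10 in all, crops included, and the job is handed in when it is done.

Besides the shell and the picture viewer there is one more tool, called after "Request:" by a JSON object that holds its "name" and its "arguments". jog_arm: Moves the arm, as the interface text tells. Its arguments: {"type":"object","properties":{"targets":{"type":"array"},"jaw":{"type":"number"},"squeeze":{"type":"number"}},"required":["targets"]}

```bash
mkdir -p pics; cat > h.py <<'E'
from rig import *
import numpy as np, cv2
def snap(n,f=None):
    im,d=camera(n)
    if f: cv2.imwrite('pics/'+f,im[:,:,::-1])
    return im,d
def ray(n,uv):
    c=get_calibration(n);K=np.array(c['camera_matrix'])
    xd=(uv[0]-K[0,2])/K[0,0];yd=(uv[1]-K[1,2])/K[1,1]
    x,y=xd,yd
    for _ in range(20):
        s=1+c['k1']*(x*x+y*y);x,y=xd/s,yd/s
    return np.array(c['eye']),np.array(c['rotation'])@np.array([x,y,1.])
def pt(n,uv,d):
    u,v=int(round(uv[0])),int(round(uv[1]))
    w=d[max(0,v-1):v+2,max(0,u-1):u+2];w=w[w>0]
    e,r=ray(n,uv)
    return e+r*np.median(w) if len(w) else None
def tri(uvs):
    A=np.zeros((3,3));b=np.zeros(3)
    for n,uv in uvs:
        e,r=ray(n,uv);r=r/np.linalg.norm(r);P=np.eye(3)-np.outer(r,r);A+=P;b+=P@e
    return np.linalg.solve(A,b)
E
python3 - <<'E'
from h import *
np.set_printoptions(precision=4,suppress=True)
for n in('top','side'):
    im,d=snap(n,n+'1.png')
    print(n,get_calibration(n)['eye'])
    for l in('chest','lid_front','knob','notch','keeper','jar'):
        for m in mark_of(l,n)[:2]: print(l,np.round(m['p'],2),m['at'],pt(n,m['at'],d))
s=state();print(s['tcp_pos'],s['orientation'],s['t'])
E
```

```text
top [0.4924 0.0168 1.1288]
chest 0.79 [287.7, 198.6] [-89.7728 -90.2484 -89.1365]
lid_front 0.96 [358.8, 194.4] [-120.3654 -120.841  -119.729 ]
lid_front 0.31 [300.5, 163.2] [-91.6806 -92.1562 -91.0443]
knob 0.55 [299.8, 164.8] [-91.5422 -92.0178 -90.9058]
notch 0.84 [280.7, 186.4] [-90.4178 -90.8934 -89.7814]
keeper 0.87 [260.0, 217.9] [-88.2099 -88.6854 -87.5735]
jar 0.86 [236.4, 168.9] [-75.0155 -75.4911 -74.3791]
side [0.1987 0.479  0.8305]
chest 0.93 [284.4, 204.9] [-137.0633 -136.783  -136.4315]
chest 0.43 [230.6, 194.6] [-117.8959 -117.6156 -117.2641]
lid_front 0.79 [338.1, 106.4] [-158.9571 -158.6768 -158.3253]
lid_front 0.63 [335.2, 152.5] [-182.1184 -181.8381 -181.4866]
notch 0.61 [282.2, 136.9] [-129.6998 -129.4196 -129.0681]
keeper 0.9 [284.8, 202.5] [-131.8471 -131.5668 -131.2153]
keeper 0.37 [276.2, 112.9] [-128.0529 -127.7726 -127.4211]
jar 0.63 [231.1, 194.7] [-118.0563 -117.7761 -117.4246]
[ 0.1896 -0.6478  0.2266] [ 179.9978    0.0002 -163.6827] 0.7
```

```bash
python3 - <<'E'
from rig import *
for n in('top','side','wrist'): print(get_calibration(n))
E
sed -i "s/np.array(c\['rotation'\])@/rot(c['rotation'])@/" h.py
cat >> h.py <<'E'
from scipy.spatial.transform import Rotation as Ro
def rot(a): return Ro.from_euler('xyz',a,degrees=True).as_matrix()
E
python3 - <<'E'
import cv2,numpy as np
a=cv2.imread('pics/top1.png');b=cv2.imread('pics/side1.png')
cv2.imwrite('pics/ts.png',np.hstack([a[60:340,130:512],b[20:300,130:512]]))
E
```

```text
{'camera_matrix': array([[361.91054421,   0.        , 256.95045033],
       [  0.        , 361.91054421, 192.2386374 ],
       [  0.        ,   0.        ,   1.        ]]), 'k1': -0.11271959329071127, 'eye': array([0.4924296 , 0.01684217, 1.12878161]), 'rotation': array([-172.78615545,   -0.90985421,  -89.91607133])}
{'camera_matrix': array([[391.96139004,   0.        , 255.01794023],
       [  0.        , 391.96139004, 188.75198598],
       [  0.        ,   0.        ,   1.        ]]), 'k1': -0.13197996275415266, 'eye': array([0.19873959, 0.47898902, 0.83050334]), 'rotation': array([-136.89337546,    0.28114782, -137.20089959])}
{'camera_matrix': array([[306.34481949,   0.        , 258.83652312],
       [  0.        , 306.34481949, 192.88519158],
       [  0.        ,   0.        ,   1.        ]]), 'k1': -0.031773872019533474, 'eye': array([ 0.10993077, -0.67058904,  0.38393955]), 'rotation': array([ 1.62363140e+02, -1.25035750e-03,  1.06263701e+02])}
```

View pics/ts.png

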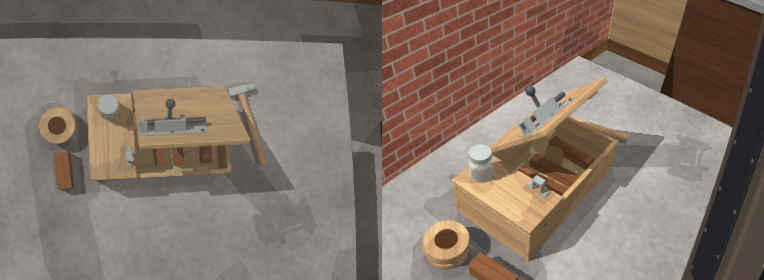

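```bash
cat >> h.py <<'E'
def cloud(n,d):
    c=get_calibration(n);K=np.array(c['camera_matrix'])
    v,u=np.mgrid[0:384,0:512];a=(u-K[0,2])/K[0,0];b=(v-K[1,2])/K[1,1];x,y=a,b
    for _ in range(20): s=1+c['k1']*(x*x+y*y);x,y=a/s,b/s
    P=np.stack([x*d,y*d,d],-1)@rot(c['rotation']).T+np.array(c['eye'])
    P[d<=0]=np.nan
    return P
E
python3 - <<'E'
from h import *
np.set_printoptions(precision=4,suppress=True)
Q=[]
for n in('top','side'):
    im,d=snap(n); P=cloud(n,d); Q.append(P)
    for l in('chest','lid_front','knob','notch','keeper','jar'):
        for m in mark_of(l,n)[:1]: print(n,l,np.round(m['p'],2),pt(n,m['at'],d))
P=Q[0]; m=(abs(P[...,2]-.125)<.006).astype(np.uint8)
m=cv2.morphologyEx(m,cv2.MORPH_OPEN,np.ones((5,5)))
k,L,S,C=cv2.connectedComponentsWithStats(m)
for i in range(1,k):
    if S[i,4]>300:
        p=P[L==i]; print(S[i],np.median(p,0),cv2.minAreaRect((p[:,:2]*1000).astype(np.float32)))
np.savez('cl.npz',t=Q[0],s=Q[1])
# lid plane
X=np.vstack([q.reshape(-1,3) for q in Q]);X=X[np.isfinite(X).all(1)]
X=X[(X[:,2]>.17)&(X[:,2]<.4)&(X[:,0]>.35)&(X[:,0]<.8)&(abs(X[:,1]+.1)<.3)]
rng=np.random.default_rng(0);best=(0,)
for _ in range(800):
    a=X[rng.choice(len(X),3,False)];nn=np.cross(a[1]-a[0],a[2]-a[0]);l=np.linalg.norm(nn)
    if l<1e-6: continue
    nn/=l;k=(abs((X-a[0])@nn)<.004).sum()
    if k>best[0]: best=(k,nn,a[0])
I=X[abs((X-best[2])@best[1])<.004];c=I.mean(0);nn=np.linalg.svd(I-c,full_matrices=False)[2][2];nn*=np.sign(nn[2])
print(len(X),best[0],'n',nn,'c',c,'angle',np.degrees(np.arccos(nn[2])),'dir',np.degrees(np.arctan2(nn[1],nn[0])),I.min(0),I.max(0))
E
```

```text
top chest 0.61 [ 0.5819 -0.0608  0.2731]
top lid_front 0.68 [ 0.5905 -0.2441  0.2778]
top knob 0.43 [ 0.7006 -0.1299  0.1662]
top notch 0.63 [ 0.6281 -0.0507  0.2652]
top keeper 0.96 [ 0.5483 -0.0023  0.1602]
top jar 0.9 [0.6665 0.0463 0.1997]
side chest 0.69 [ 0.5641 -0.0005  0.1344]
side lid_front 0.93 [ 0.5886 -0.2432  0.2783]
side knob 0.58 [ 0.659  -0.087   0.2997]
side notch 0.95 [ 0.6452 -0.0985  0.2194]
side keeper 0.67 [ 0.5571 -0.0113  0.1249]
side jar 0.95 [0.6602 0.0662 0.1619]
[ 218  154   48   87 3152] [0.5973 0.0454 0.1253] ((609.1371459960938, 45.79114532470703), (240.29486083984375, 125.37261962890625), 3.0875861644744873)
8190 4821 n [0.6805 0.0346 0.732 ] c [ 0.6268 -0.1522  0.2373] angle 42.94926004516673 dir 2.9135894082509877 [ 0.5671 -0.2916  0.17  ] [0.7064 0.0825 0.2869]
```

Request:
{"name": "jog_arm", "arguments": {"targets": [[4, 4, 5, 0, 0, -6], [8, 8, 10, 0, 0, -13.3], [12.5, 12, 14, 0, 0, -13.3], [17, 16, 15, 0, 0, -13.3], [21.5, 20.5, 15, 0, 0, -13.3], [26, 25, 15, 0, 0, -13.3], [30.5, 29, 15, 0, 0, -13.3], [35, 33.2, 15, 0, 0, -13.3]], "jaw": 0, "squeeze": 20}}

```text
t: 2.4
tcp_pos: [0.5193, -0.3342, 0.3769]
orientation: [-180.0, 0.0, -177.0]
wrist_force: [0.2, -1.1, -0.2]
gripper_width: 0.0131
grasp_force: 0.0
```

Request:
{"name": "jog_arm", "arguments": {"targets": [[3.4, 3.2, -1, 0, 0, 0], [6.8, 6.5, -3, 0, 0, 0], [6.8, 6.5, -5, 0, 0, 0], [6.8, 6.5, -7, 0, 0, 0], [6.8, 6.5, -8.7, 0, 0, 0], [6.8, 6.5, -8.7, 0, 0, 0]]}}

```text
t: 3.15
tcp_pos: [0.5854, -0.2707, 0.2881]
orientation: [180.0, -0.1, -177.0]
wrist_force: [1.1, -0.1, 0.6]
gripper_width: 0.0002
grasp_force: 0.0
```

```bash
python3 - <<'E'
from h import *
a,_=snap('side');b,_=snap('wrist')
cv2.imwrite('pics/w1.png',np.hstack([a[0:300,200:512],b[0:300]])[:,:800,::-1])
print({k:state()[k] for k in('tcp_pos','wrist_force','t')})
E
```

```text
{'tcp_pos': array([ 0.58619706, -0.27117921,  0.29008833]), 'wrist_force': array([ 0.08386989, -0.78787122,  0.47844237]), 't': 3.25}
```

View pics/w1.png

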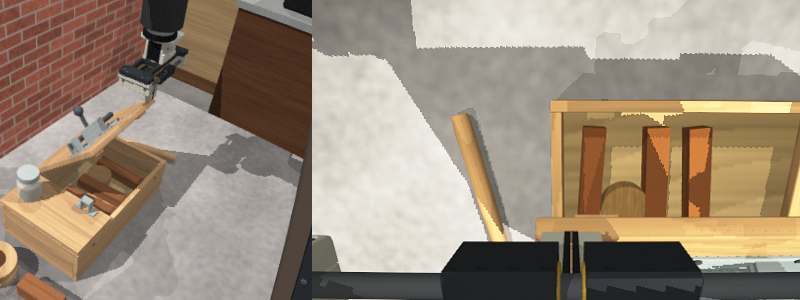

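Request:
{"name": "jog_arm", "arguments": {"targets": [[2.1, 2.0, 0.5, 0, 0, 0], [2.1, 2.0, -1.2, 0, 0, 0], [2.1, 2.0, -2.2, 0, 0, 0], [1.5, 2.0, -2.9, 0, 0, 0], [0.8, 2.0, -3.6, 0, 0, 0], [0.2, 1.95, -4.3, 0, 0, 0], [-0.4, 1.9, -5.0, 0, 0, 0], [-0.9, 1.9, -5.8, 0, 0, 0]]}}

```text
t: 4.25
tcp_pos: [0.5764, -0.2521, 0.2312]
orientation: [-180.0, -0.0, -177.0]
wrist_force: [1.7, -1.7, 1.9]
gripper_width: 0.0008
grasp_force: 1.5
```

Request:
{"name": "jog_arm", "arguments": {"targets": [[-0.5, 0, -0.8, 0, 0, 0], [-1.0, 0, -1.6, 0, 0, 0], [-1.45, 0, -2.4, 0, 0, 0], [-1.8, -0.1, -3.3, 0, 0, 0], [-2.2, -0.1, -4.1, 0, 0, 0], [-2.55, -0.1, -5.0, 0, 0, 0], [-2.85, -0.15, -5.9, 0, 0, 0], [-3.1, -0.15, -6.7, 0, 0, 0]]}}

```text
t: 5.25
tcp_pos: [0.5461, -0.2532, 0.1637]
orientation: [180.0, 0.0, -177.0]
wrist_force: [2.2, 0.5, 2.1]
gripper_width: 0.0006
grasp_force: 1.1
```

Request:
{"name": "jog_arm", "arguments": {"targets": [[-0.1, 0, -0.6, 0, 0, 0], [-0.2, 0, -1.2, 0, 0, 0], [-0.3, 0, -1.8, 0, 0, 0], [-0.4, 0, -2.3, 0, 0, 0], [-0.5, 0, -2.8, 0, 0, 0], [-0.5, 0, -3.2, 0, 0, 0], [-0.6, 0, -3.6, 0, 0, 0], [-0.6, 0, -3.8, 0, 0, 0]]}}

```text
t: 6.25
tcp_pos: [0.5403, -0.2534, 0.1263]
orientation: [-180.0, 0.0, -177.0]
wrist_force: [0.0, -0.7, 2.4]
gripper_width: 0.0005
grasp_force: 1.0
```

Request:
{"name": "jog_arm", "arguments": {"targets": [[0, 0, -0.2, 0, 0, 0], [0, 0, -0.3, 0, 0, 0], [0, 0, -0.3, 0, 0, 0]]}}

```text
t: 6.62
tcp_pos: [0.5403, -0.2534, 0.1252]
orientation: [-180.0, 0.1, -176.9]
wrist_force: [-4.5, 2.2, 13.4]
gripper_width: 0.0004
grasp_force: 7.0
```

Request:
{"name": "jog_arm", "arguments": {"targets": [[0, 0, 2, 0, 0, 0], [0, -1, 6, 0, 0, 0], [0, -1, 11, 0, 0, 0], [0, -1, 15, 0, 0, 0], [0, -1, 15, 0, 0, 0]], "jaw": 6}}

```text
t: 7.25
tcp_pos: [0.5417, -0.2637, 0.2771]
orientation: [-179.9, 0.4, -177.0]
wrist_force: [0.1, -0.5, -0.6]
gripper_width: 0.0449
grasp_force: 0.0
```

```bash
python3 - <<'E'
from h import *
np.set_printoptions(precision=4,suppress=True)
M={}
for n in('top','side','wrist'):
    im,d=snap(n,n+'2.png')
    for l in('lid_front','knob','notch','keeper'):
        for m in mark_of(l,n)[:1]: print(n,l,np.round(m['p'],2),m['at'],pt(n,m['at'],d)); M.setdefault(l,[]).append((n,m['at']))
for l in M: print(l,tri(M[l]) if len(M[l])>1 else '')
a=cv2.imread('pics/top2.png')[110:290,200:400];b=cv2.imread('pics/side2.png')[80:260,200:400]
cv2.imwrite('pics/b2.png',cv2.resize(np.hstack([a,b]),None,fx=2,fy=2))
s=state();print(s['tcp_pos'],s['t'])
E
```

```text
top lid_front 0.16 [257.7, 217.4] [ 0.5474 -0.0005  0.1575]
top notch 0.54 [277.4, 224.9] [ 0.5092 -0.0169  0.6614]
top keeper 0.81 [258.8, 213.8] [ 0.557  -0.0034  0.1582]
side lid_front 0.87 [349.8, 160.0] [ 0.5361 -0.2536  0.1227]
side knob 0.7 [309.9, 166.5] [ 0.5576 -0.0932  0.1971]
side notch 0.87 [306.0, 194.9] [ 0.5425 -0.0686  0.1294]
side keeper 0.56 [286.5, 202.5] [0.5472 0.0019 0.1574]
wrist lid_front 0.7 [277.8, 167.5] [ 0.5261 -0.2443  0.1244]
wrist knob 0.7 [451.6, 229.7] [ 0.5499 -0.1088  0.2101]
wrist notch 0.8 [462.9, 197.1] [ 0.5471 -0.046   0.127 ]
lid_front [ 0.5154 -0.1353  0.2058]
notch [ 0.5349 -0.0567  0.1446]
keeper [ 0.5556 -0.0051  0.1455]
knob [ 0.5583 -0.0962  0.1934]
[ 0.5401 -0.2633  0.2734] 8.0
```

View pics/b2.png

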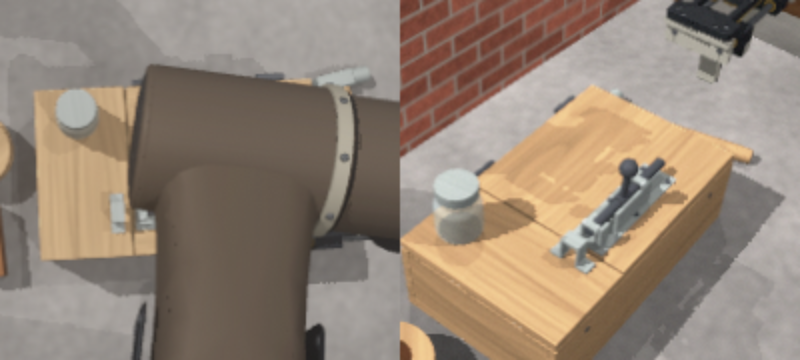

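Request:
{"name": "jog_arm", "arguments": {"targets": [[0.5, 4, 0, 0, 0, 0], [1, 8.5, 0, 0, 0, 0], [1.4, 12.5, 0, 0, 0, 0], [1.7, 15.8, 0, 0, 0, 0], [1.7, 15.8, 0, 0, 0, 0]], "jaw": 8}}

```text
t: 8.62
tcp_pos: [0.5573, -0.1034, 0.2736]
orientation: [180.0, 0.0, -176.8]
wrist_force: [0.4, 0.2, -0.4]
gripper_width: 0.0801
grasp_force: 0.0
```

```bash
python3 - <<'E'
from h import *
np.set_printoptions(precision=4,suppress=True)
im,d=snap('wrist','w3.png');
for n in('wrist','side'):
    im,d=snap(n)
    for l in('knob','notch','keeper'):
        for m in mark_of(l,n)[:1]: print(n,l,np.round(m['p'],2),m['at'],pt(n,m['at'],d))
    for m in boxes_of('handle',n)[:1]: print(n,m)
    P=cloud(n,d)
    k=(P[...,2]>.186)&(P[...,2]<.22)&(abs(P[...,0]-.557)<.03)&(abs(P[...,1]+.105)<.032)
    p=P[k]
    if len(p)>10:
        # sphere fit radius 12mm
        from scipy.optimize import least_squares
        r=least_squares(lambda c:np.linalg.norm(p-c,axis=1)-.012,[.557,-.105,.2],loss='soft_l1',f_scale=.001)
        print(len(p),p.min(0),p.max(0),'centre',r.x,r.cost)
s=state();print(s['tcp_pos'],s['orientation'],s['t'],s['gripper_width'])
E
```

```text
wrist knob 0.71 [262.5, 201.4] [ 0.551  -0.1028  0.2098]
wrist notch 0.84 [307.7, 170.0] [ 0.5438 -0.0563  0.1261]
wrist keeper 0.73 [361.6, 185.4] [ 0.5485 -0.0103  0.1578]
wrist {'bbox': [240.8, 177.5, 274.3, 213.3], 'p': 0.65}
700 [ 0.5419 -0.1178  0.1948] [ 0.5647 -0.0946  0.2127] centre [ 0.5541 -0.1061  0.1987] 6.7590423003028e-05
side notch 0.62 [307.0, 194.2] [ 0.54   -0.0688  0.1336]
side keeper 0.97 [284.0, 204.6] [ 0.5637 -0.0113  0.1259]
side {'bbox': [308.4, 163.7, 319.0, 179.6], 'p': 0.48}
84 [ 0.5438 -0.1129  0.1861] [ 0.5657 -0.0913  0.2128] centre [ 0.5559 -0.105   0.1996] 3.103722544843377e-05
[ 0.557  -0.1057  0.2734] [-179.9993   -0.0034 -177.0206] 9.175 0.07998140266092184
```

View pics/w3.png

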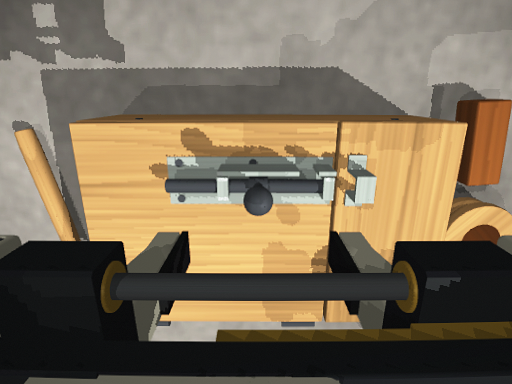

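Request:
{"name": "jog_arm", "arguments": {"targets": [[-0.2, 0, -3, 0, 0, 0], [-0.2, 0, -6, 0, 0, 0], [-0.2, 0, -8.5, 0, 0, 0], [-0.2, 0, -8.5, 0, 0, 0]], "jaw": 5}}

```text
t: 9.68
tcp_pos: [0.5538, -0.1055, 0.1867]
orientation: [-180.0, -0.2, -177.0]
wrist_force: [0.4, 0.2, 0.7]
gripper_width: 0.0511
grasp_force: 0.0
```

Request:
{"name": "jog_arm", "arguments": {"targets": [[0, 0, 0, 0, 0, 0], [0, 0, 0, 0, 0, 0], [0, 0, 0, 0, 0, 0], [0, 0, 0, 0, 0, 0]], "jaw": 1.8, "squeeze": 15}}

```text
t: 10.18
tcp_pos: [0.5555, -0.1052, 0.1892]
orientation: [180.0, 0.1, -177.0]
wrist_force: [0.2, 1.5, 2.8]
gripper_width: 0.0232
grasp_force: 15.0
```

Request:
{"name": "jog_arm", "arguments": {"targets": [[-0.05, 0.7, 0, 0, 0, 0], [-0.1, 1.4, 0, 0, 0, 0], [-0.1, 2.1, 0, 0, 0, 0], [-0.15, 2.8, 0, 0, 0, 0], [-0.2, 3.5, 0, 0, 0, 0], [-0.2, 4.1, 0, 0, 0, 0], [-0.25, 4.7, 0, 0, 0, 0], [-0.25, 5.0, 0, 0, 0, 0]]}}

```text
t: 11.18
tcp_pos: [0.5526, -0.0568, 0.1892]
orientation: [-179.8, -0.0, -176.9]
wrist_force: [2.1, -19.2, 3.5]
gripper_width: 0.023
grasp_force: 15.0
```

Request:
{"name": "jog_arm", "arguments": {"targets": [[0, 0.2, 0, 0, 0, 0], [0, 0.4, 0, 0, 0, 0], [0, 0.5, 0, 0, 0, 0], [0, 0.5, 0, 0, 0, 0]]}}

```text
t: 11.68
tcp_pos: [0.5518, -0.0557, 0.1892]
orientation: [-179.5, -0.2, -177.0]
wrist_force: [3.0, -29.9, 2.6]
gripper_width: 0.0237
grasp_force: 15.0
```

Request:
{"name": "jog_arm", "arguments": {"targets": [[0, -0.4, 0, 0, 0, 0], [-0.5, -0.4, -0.02, 0, 0, 0], [-1.05, -0.45, -0.1, 0, 0, 0], [-1.6, -0.5, -0.25, 0, 0, 0], [-2.1, -0.5, -0.42, 0, 0, 0], [-2.6, -0.55, -0.65, 0, 0, 0], [-3.05, -0.55, -0.93, 0, 0, 0], [-3.05, -0.55, -0.93, 0, 0, 0]]}}

```text
t: 12.68
tcp_pos: [0.521, -0.0585, 0.1787]
orientation: [-179.7, -0.1, -177.0]
wrist_force: [2.4, -18.1, -2.8]
gripper_width: 0.0228
grasp_force: 15.0
```

Request:
{"name": "jog_arm", "arguments": {"targets": [[-0.45, -0.1, -0.3, 0, 0, 0], [-0.85, -0.1, -0.68, 0, 0, 0], [-1.2, -0.15, -1.1, 0, 0, 0], [-1.52, -0.2, -1.51, 0, 0, 0], [-1.8, -0.2, -2.0, 0, 0, 0], [-2.03, -0.25, -2.47, 0, 0, 0], [-2.2, -0.25, -3.0, 0, 0, 0], [-2.34, -0.25, -3.5, 0, 0, 0]]}}

```text
t: 13.68
tcp_pos: [0.4979, -0.06, 0.1439]
orientation: [-179.8, -0.1, -177.0]
wrist_force: [1.8, -13.9, 0.9]
gripper_width: 0.023
grasp_force: 15.0
```

Request:
{"name": "jog_arm", "arguments": {"targets": [[-0.08, 0, -0.5, 0, 0, 0], [-0.1, 0, -1.0, 0, 0, 0], [-0.1, 0, -1.2, 0, 0, 0], [-0.1, 0, -1.2, 0, 0, 0]]}}

```text
t: 14.18
tcp_pos: [0.4967, -0.0601, 0.1321]
orientation: [-179.8, -0.1, -177.0]
wrist_force: [0.5, -14.4, 2.7]
gripper_width: 0.0226
grasp_force: 15.0
```

```bash
python3 - <<'E'
from h import *
a,_=snap('side');b,_=snap('wrist')
cv2.imwrite('pics/w4.png',np.hstack([cv2.resize(a[100:280,200:400],None,fx=1.6,fy=1.6),b[90:378,:480]])[:,:800,::-1])
print({k:state()[k] for k in('tcp_pos','wrist_force','t')})
E
```

```text
{'tcp_pos': array([ 0.49666424, -0.06010639,  0.13212068]), 'wrist_force': array([  1.10912052, -13.40527349,   3.22570894]), 't': 14.275}
```

View pics/w4.png

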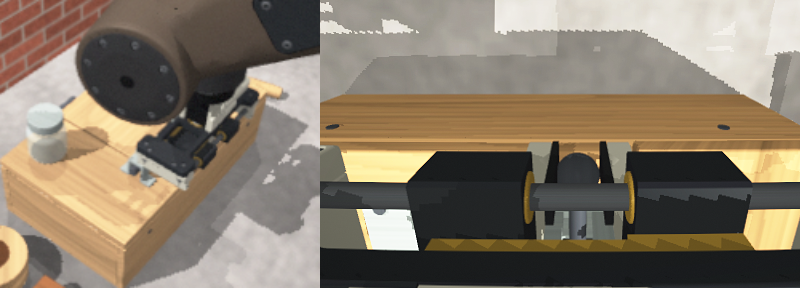

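Request:
{"name": "jog_arm", "arguments": {"targets": [[0, 0, -0.2, 0, 0, 0], [0, 0, -0.4, 0, 0, 0], [0, 0, -0.4, 0, 0, 0]]}}

```text
t: 14.65
tcp_pos: [0.4972, -0.0602, 0.1293]
orientation: [-179.8, -0.1, -176.9]
wrist_force: [-3.7, -13.5, 13.0]
gripper_width: 0.0229
grasp_force: 15.0
```

Request:
{"name": "jog_arm", "arguments": {"targets": [[0, -0.2, 0.1, 0, 0, 0], [0, -0.2, 0.1, 0, 0, 0], [0, -0.2, 0.1, 0, 0, 0], [0, -0.2, 0.1, 0, 0, 0]], "jaw": 5}}

```text
t: 15.15
tcp_pos: [0.4975, -0.06, 0.1288]
orientation: [180.0, -0.0, -177.0]
wrist_force: [-0.0, 0.3, 0.5]
gripper_width: 0.0493
grasp_force: 0.0
```

Request:
{"name": "jog_arm", "arguments": {"targets": [[0, 0, 3, 0, 0, 0], [0, 0, 7, 0, 0, 0], [0, 0, 11, 0, 0, 0], [-2, -3, 14, 0, 0, 0], [-4, -8, 14, 0, 0, 0], [-6, -13, 14, 0, 0, 0], [-6, -18, 14, 0, 0, 0], [-6, -18, 14, 0, 0, 0]]}}

```text
t: 16.15
tcp_pos: [0.437, -0.2427, 0.2687]
orientation: [180.0, -0.0, -177.2]
wrist_force: [0.0, 0.4, -0.3]
gripper_width: 0.0501
grasp_force: 0.0
```

```bash
python3 - <<'E'
from h import *
np.set_printoptions(precision=4,suppress=True)
im,d=snap('side'); t,dt=snap('top')
a=im[100:280,200:400];b=t[110:290,200:400]
cv2.imwrite('pics/b5.png',cv2.resize(np.hstack([b,a]),None,fx=2,fy=2)[:,:,::-1])
for n,D in(('side',d),('top',dt)):
    P=cloud(n,D)
    k=(P[...,2]>.135)&(P[...,2]<.18)&(abs(P[...,0]-.497)<.018)&(abs(P[...,1]+.06)<.02)
    p=P[k];print(n,len(p),p.min(0) if len(p) else '',p.max(0) if len(p) else '')
    k=(abs(P[...,0]-.56)<.07)&(abs(P[...,1]+.2)<.06);z=P[k][:,2];z=z[np.isfinite(z)&(z<.14)]
    if len(z):print('lid z',np.median(z))
s=state();print(s['tcp_pos'],s['t'])
E
```

```text
side 87 [ 0.4892 -0.0684  0.1351] [ 0.5147 -0.0482  0.1581]
lid z 0.12420615694050746
top 0  
lid z 0.12527970590002935
[ 0.4374 -0.2405  0.2687] 16.25
```

View pics/b5.png

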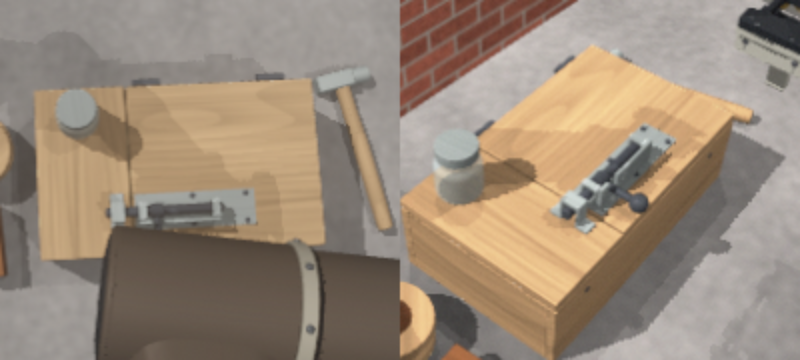

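```bash
python3 -c "
from rig import *
print(job_done())"
```

```text
the job is handed in; nothing more can be done
None
```

The lid was lowered gently and shut, the bolt slid home into the keeper, and the handle turned fully down into the notch. The last pictures show the jar and hammer where they were, and I handed the job in at about 16 s of the 56 s allowed.

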